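Point out two sample bottles and log the pair

ROBOT

A 6-joint arm with a two-finger parallel gripper is mounted at the origin on the work surface. World frame = base frame: x ahead of the robot, y to its left, z up, the work surface at z = 0. Lengths are in mm, angles in degrees, forces in N, time in s.
With the tool pointing down it reaches from about 275 to 750 mm from the base axis. Payload 10.2 kg.
Tool frame: the origin (TCP) lies at the very end of the fingers, on their centre line; the grasp point (between the pads) lies 19 mm behind it (bot.pinch_z is the z of the grasp point in the tool frame, in mm); z points along the fingers, y is the line along which they close (so a half turn about z gives the same grasp; the last joint's range is limited). The gripper opens to 85 mm and grips with 20 to 120 N. Pads are 22 mm wide; open, the fingers measure 114 mm over their backs; the gripper's body (76 mm by 85 mm) begins 54 mm behind the grasp point. The pads swing forward as they close: fully open they stand 13 mm farther back than shut.
Start: joints at [60.653, 17.928, 85.812, -0, 76.261, -12.8], TCP at [149.534, 503.26, 231.294] pointing down, gripper open.
Joint ranges: [-168.41, 168.41], [-55.51, 124.54], [10.69, 146.95], [-70.63, 250.63], [1, 178], [-165.06, 165.06]. Speed limits (degrees/s): [136.94, 136.94, 172.46, 180, 180, 180].

INTERFACE

Orientations are given as [roll, pitch, yaw] about the fixed x, y, z axes, in that order (R = Rz(yaw) Ry(pitch) Rx(roll)).
In Python, from workcell import bot gives the robot as it stands.
- The arm moves only by the tool send_rows, never from a script. Its argument "series" is a list that holds one entry, the list of rows, each a list of 6 numbers: the shift along the world's x, y, z in m, then the turn, a rotation vector about the world's x, y, z in degrees. A call has 1 to 8 rows; each row is the pose to reach, as a shift and turn from the pose commanded when the call began; what a row does not reach only later rows make up. A row lasts 1/10 s, in which the tool goes at most 50 mm and 8.59 degrees, less where a joint would pass 70% of its speed; a pose out of reach is approached as far as the arm can. A call with a gripper value outside its range is refused whole. "gripper" is the finger opening in m, from 0 to 0.0854, set as the call begins (left out, the last holds). The fingers move at their own pace and stop on an object; "newtons" is the grip in N (left out, the last holds). Time passes only in rows, so rows that repeat a pose let the fingers close. It gives the time, the measured TCP pose, the force, the opening and the grip force at its end, in the units of the state.
- bot.get_obs(): the state, without advancing time (a new reading comes with each control period).
- bot.read_camera(name): name is "side" or "top" or "wrist"; returns a dict with "color" (480x640x3 uint8, red, green, blue), "fovy" (degrees; the focal length in pixels is half the picture's height over the tangent of half this angle, whatever the lens; pixels are square), "cx", "cy" (the principal point, pixels), "k1" (the pictures are not rectified: a ray, as slopes to the right and down, at radius r is drawn at 1 + k1 r^2 times it, then the intrinsics apply), "eye" and "rotation" of the camera in the world. Camera axes: x right, y up, looking along -z (the intrinsics and any distortion apply to the point x, -y, -z); pixel columns grow to the right and rows downward; lengths in mm; the calibration is good to about 2 mm. A picture is of the moment at which its call begins. There is no depth.
- bot.hand_in(): hands the job in; it is judged then, once.
The state is a dict: "clock": time; "qpos": joint angles; "dq": joint speeds; "joint_torque": joint torques, N m; "tcp_pos": TCP position; "tcp_rot": TCP orientation; "force": force on the tool from outside, world axes, zero at the start; "moment": the same for the moment, N m; "opening": finger opening in mm; "finger_force": force on a finger pad.
Only numpy, scipy, OpenCV 4.12 (cv2) and the standard library are available. Lean on these libraries where they do the work, as an engineer would, in place of code of your own. Each camera call takes 0.05 s, during which the arm holds its last target. There are 200 camera calls.

TASK

Show the overhead camera which two samples to compare: from above, point with the fingertips at the cap of the yellow-capped bottle, two or three centimetres clear of it and without touching it, and stay there for two seconds; then point at the blue-capped bottle in the same way. To log the pair, then press the green button on the console fully down and let it go. Do not touch, move or lift any bottle, the loupe or the tumbler, and do not press the red button.

Things in the scene. Friction and masses are not known exactly. Their poses are not given: they have to be found in the camera images.
- yellow_cap (a point): centre of the top of the yellow screw cap of a loose upright sample bottle (clear glass, blank paper label, 150 mm tall, 52 mm across the body, 0.22 kg; the cap is 28 mm across and 38 mm tall). The point is 150 mm above the bench; z is the bottle's axis, up.
- blue_cap (a point): centre of the top of the blue screw cap of a loose upright sample bottle (clear glass, blank paper label, 150 mm tall, 52 mm across the body, 0.22 kg; the cap is 28 mm across and 38 mm tall). The point is 150 mm above the bench; z is the bottle's axis, up.
- red_cap (a point): centre of the top of the red screw cap of a loose upright sample bottle (amber glass, blank paper label, 150 mm tall, 52 mm across the body, 0.22 kg; the cap is 28 mm across and 38 mm tall). The point is 150 mm above the bench; z is the bottle's axis, up.
- black_cap (a point): centre of the top of the black screw cap of a loose upright sample bottle (green glass, blank paper label, 150 mm tall, 52 mm across the body, 0.22 kg; the cap is 28 mm across and 38 mm tall). The point is 150 mm above the bench; z is the bottle's axis, up.
- green_button_top (a point): centre of the top face of the green push button, 38 mm across, on the console, at the console's local +y end. At rest 73 mm above the bench; it moves down 7 mm with the button. Its black round collar (54 mm across) ends 62 mm above the bench, so it stands 11 mm proud.
- green_button (a joint): travel of the green button: 0 at rest, 0.007 m fully down; the spring takes about 1.5 N to start and 5 N to bottom, and pushes it back when let go
- red_button_top (a point): centre of the top face of the red push button, 38 mm across, on the console, at the console's local -y end; not to be pressed. At rest 73 mm above the bench; it moves down 7 mm with the button. Its black round collar (54 mm across) ends 62 mm above the bench, so it stands 11 mm proud.
- red_button (a joint): travel of the red button: 0 at rest, 0.007 m fully down; the spring takes about 1.5 N to start and 5 N to bottom, and pushes it back when let go
- console: grey logging console fixed to the bench, a box 110 mm (x) by 200 mm (y) by 50 mm high; origin under its centre on the bench. The button centres are at local x = -8 mm, y = +48 mm (green) and -48 mm (red).
- loupe_mid (a point): middle (31 mm up) of a loose stand loupe, black eyepiece on a clear skirt, 54 mm across, 62 mm tall, upright; leave it alone
- tumbler_mid (a point): middle (37 mm up) of a loose clear glass tumbler, 62 mm across, 75 mm tall, upright; leave it alone
- yellow_bottle: the whole loose yellow capped bottle named above; origin at the centre of its underside
- blue_bottle: the whole loose blue capped bottle named above; origin at the centre of its underside
- red_bottle: the whole loose red capped bottle named above; origin at the centre of its underside
- black_bottle: the whole loose black capped bottle named above; origin at the centre of its underside
- loupe: the whole loose loupe named above; origin at the centre of its underside
- tumbler: the whole loose tumbler named above; origin at the centre of its underside
Mind the look-alikes: they are no part of the job. Several things have the shape of the console; the one meant has the colours described above.

How it is judged:
By the outcome, as a careful person would: the job done as asked, in the order asked, and still so for the second after the job is handed in, with the robot touching nothing.
It also fails if it takes over 54 s, if anything falls off the work surface, if the arm or the gripper's body presses on something with over 40 N, if the wrist force passes 120 N, or if a joint passes its speed limit or range.

## Working session

There is one attempt and no reset: what is moved stays moved. The work goes in short steps, Python scripts to look and compute and a tool call to move; the robot and the scene stay as the last step left them, time stands still between calls to the robot, and variables do not carry over. Pictures are saved under pics/ and viewed, at most 10 in all, crops included, and the job is handed in when it is done.

Besides the shell and the picture viewer there is one more tool, called after "Request:" as name([rows], argument=value, ...), one row to a line, values as JSON. send_rows: Moves the arm, as the interface text tells. Its arguments: {"type":"object","properties":{"series":{"type":"array"},"gripper":{"type":"number"},"newtons":{"type":"number"}},"required":["series"]}

```bash
mkdir -p pics; cat > h.py <<'E'
import numpy as np, cv2
from workcell import bot
def snap(n,f):
    c=bot.read_camera(n); cv2.imwrite(f'pics/{f}.png',c['color'][:,:,::-1]); 
    np.save(f'pics/{f}.npy',c,allow_pickle=True); return c
def load(f): return np.load(f'pics/{f}.npy',allow_pickle=True).item()
def ray(c,u,v):
    f=240/np.tan(np.radians(c['fovy'])/2)
    K=np.array([[f,0,c['cx']],[0,f,c['cy']],[0,0,1.]])
    p=cv2.undistortPoints(np.array([[[u,v]]],float),K,np.array([c['k1'],0,0,0.]))[0,0]
    return np.array(c['eye']),np.array(c['rotation'])@np.array([p[0],-p[1],-1])
def at(c,u,v,z):
    e,d=ray(c,u,v); return e+d*(z-e[2])/d[2]
E
python3 - <<'E'
from h import *
for n in('top','side'):
    c=snap(n,n+'1'); print(n,c['eye'],c['k1'],c['fovy'],c['cx'],c['cy'],np.round(c['rotation'],3).tolist())
print(bot.get_obs())
E
```

```text
top [ 290.0598273   -12.91142007 1431.80433081] -0.06479465398469784 51.52559478395722 310.33609649246574 241.4948788755144 [9.246, 1.099, -89.104]
side [-178.81307458 -806.50482668  841.28738686] -0.012430996499912066 49.19842573517243 313.48542037784586 237.4895076720811 [55.194, -0.575, -41.652]
{'clock': 0.1, 'qpos': array([ 6.06543758e+01,  1.79549041e+01,  8.58488600e+01, -8.86979712e-04,
        7.62594191e+01, -1.27983215e+01]), 'dq': array([ 0.00900959, -0.1052098 , -0.20753145,  0.03402758,  0.21203616,
       -0.08074867]), 'joint_torque': array([ 1.48791158e-03, -4.12904227e+01, -2.60145003e+01, -2.22119370e-04,
        3.06626171e-03,  2.70412369e-05]), 'tcp_pos': array([149.41488407, 503.06005921, 230.80944451]), 'tcp_rot': array([-1.79938196e+02, -1.31563713e-02,  1.63452901e+02]), 'force': array([ 0.0469573 , -0.35233863,  0.95659543]), 'moment': array([-0.00037295, -0.01020168,  0.04408057]), 'finger_force': 0.0, 'opening': 85.1239048665581}
```

View pics/top1.png

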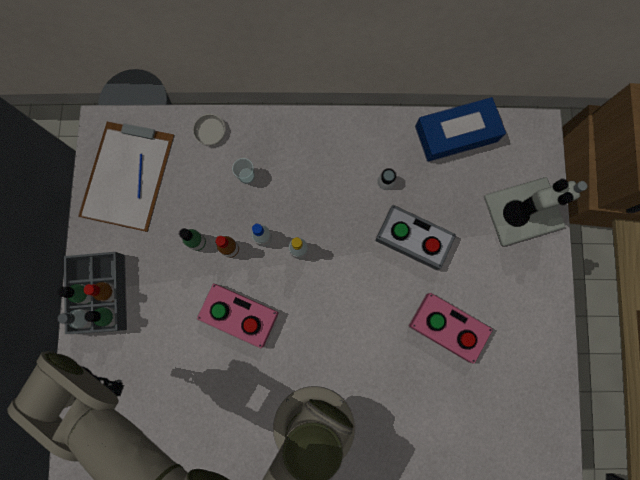

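View pics/side1.png

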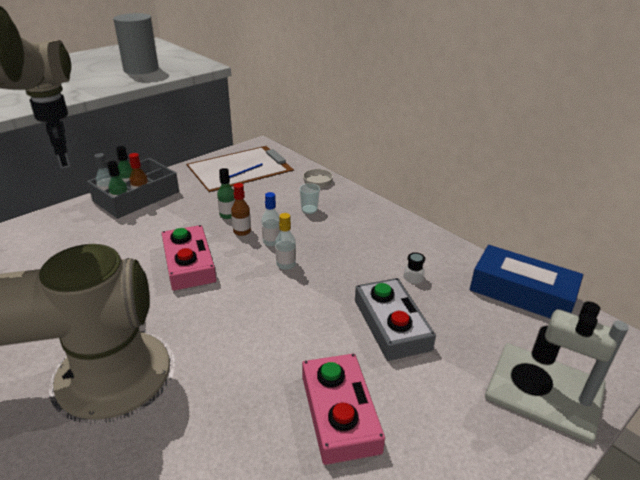

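The top view shows a row of bottles with caps at yellow (297,242), blue (258,229), red (222,241) and black (186,233). The grey console is at (418,237), with green at (401,230) and red at (432,245).

Look-alikes:
- **Consoles:** pink ones at (238,315) and (452,328). I choose the grey one.
- **Bottles:** the rack at (95,292) holds others, with no yellow or blue caps. The row has only one yellow and one blue.

Next I measure in both views.

```bash
cat > m.py <<'E'
from h import *
from scipy.spatial.transform import Rotation as R
def fix(c): c=dict(c); c['rotation']=R.from_euler('xyz',c['rotation'],degrees=True).as_matrix(); return c
hr={'yellow':[(18,32)],'blue':[(105,128)],'red':[(0,8),(172,180)],'green':[(50,85)]}
def blob(c,col,u,v,w=16):
    h=cv2.cvtColor(c['color'],cv2.COLOR_RGB2HSV)
    m=sum(cv2.inRange(h,(a,140,60),(b,255,255)) for a,b in hr[col])
    k=np.zeros_like(m); k[v-w:v+w,u-w:u+w]=1; m=m*k
    n,l,s,ce=cv2.connectedComponentsWithStats(m); i=1+np.argmax(s[1:,4]); return ce[i],s[i]
def tri(a,pa,b,pb):
    e,d=ray(a,*pa);f,g=ray(b,*pb)
    s=np.linalg.lstsq(np.c_[d,-g],f-e,rcond=None)[0]; p,q=e+s[0]*d,f+s[1]*g
    return (p+q)/2,np.linalg.norm(p-q)
E
python3 - <<'E'
from m import *
t,s=fix(load('top1')),fix(load('side1'))
for n,col,pt,ps,z in [('yellow','yellow',(297,242),(285,223),131),('blue','blue',(258,229),(270,202),131),('redcap','red',(222,241),(239,192),131),('green','green',(401,230),(382,292),72),('red','red',(432,245),(400,320),72)]:
    a,sa=blob(t,col,*pt); b,sb=blob(s,col,*ps)
    p,g=tri(t,a,s,b); print(n,a.round(1),sa,b.round(1),sb,'tri',p.round(1),g.round(1),'top',at(t,*a,z).round(1),'side',at(s,*b,z).round(1))
for n,p,z in [('black',(186,233),145),('loupe',(388,176),62),('tumbler',(242,166),75)]: print(n,at(t,*p,z).round())
im=load('top1')['color'][200:270,170:460,::-1]; cv2.imwrite('pics/crop.png',cv2.resize(im,None,fx=2.7,fy=2.7,interpolation=2))
E
```

```text
yellow [296.4 242.9] [292 237  10  13 102] [284.3 221.6] [279 213  11  18 176] tri [497.4  52.1 130.3] 0.3 top [497.2  52.2 131. ] side [496.9  51.2 131. ]
blue [256.7 228.8] [252 224  10  12  85] [269.9 200.3] [265 192  10  17 143] tri [534.8 159.3 128.7] 0.9 top [534.  159.2 131. ] side [532.9 156.  131. ]
redcap [220.3 240.8] [215 236  11  12  90] [238.2 191. ] [233 182  11  18 160] tri [501.  256.1 127.7] 0.5 top [500.3 255.6 131. ] side [498.1 251.2 131. ]
green [400.8 229.5] [394 224  14  12 133] [382.3 289.2] [375 283  16  13 160] tri [ 549.  -235.1   66.6] 0.2 top [ 547.9 -234.1   72. ] side [ 544.1 -239.1   72. ]
red [432.1 244.6] [426 238  13  14 141] [399.5 317.9] [391 311  19  15 217] tri [ 507.6 -321.9   65.6] 0.4 top [ 506.5 -320.3   72. ] side [ 502.2 -326.    72. ]
black [518. 345. 145.]
loupe [ 705. -202.   62.]
tumbler [726. 215.  75.]
```

View pics/crop.png

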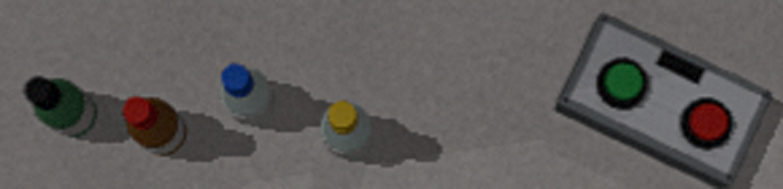

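The crop confirms it: the yellow and blue caps sit on the clear bottles in the row, and the green and red buttons are on the grey console. The button spacing measures 96 mm as specified, and cap heights agree with the 131 mm mid-cap height. I close the fingers and go to yellow at z about 231.

Request:
send_rows([
  [[0.015,-0.02,0,0,0,0],[0.04,-0.05,0,0,0,0],[0.065,-0.085,0,0,0,0],[0.09,-0.117,0,0,0,0],[0.115,-0.149,0,0,0,0],[0.14,-0.181,0,0,0,0],[0.165,-0.214,0,0,0,0],[0.19,-0.246,0,0,0,0]],
], gripper=0)

```text
clock: 0.9
tcp_pos: [340.1, 255.7, 231.2]
tcp_rot: [-180.0, -0.0, 163.5]
force: [1.1, 1.3, -0.1]
opening: 0.0
finger_force: 0.0
```

Request:
send_rows([
  [[0.025,-0.033,0,0,0,0],[0.05,-0.066,0,0,0,0],[0.075,-0.099,0,0,0,0],[0.1,-0.13,0,0,0,0],[0.125,-0.162,0,0,0,0],[0.145,-0.188,0,0,0,0],[0.157,-0.205,0,0,0,0],[0.157,-0.205,0,0,0,0]],
])

```text
clock: 1.7
tcp_pos: [497.3, 50.5, 230.6]
tcp_rot: [-180.0, -0.1, 163.3]
force: [0.9, 0.3, 1.0]
opening: 0.5
finger_force: 0.0
```

```bash
python3 - <<'E'
from m import *
snap('side','s2');c=snap('wrist','w2'); print(c['eye'],c['rotation'],bot.get_obs()['tcp_pos'])
E
```

```text
[432.43398093  69.9445509  372.39259638] [-1.48368237e+01 -1.08720071e-02  7.33519146e+01] [496.11672155  52.51360557 230.93791135]
```

View pics/w2.png

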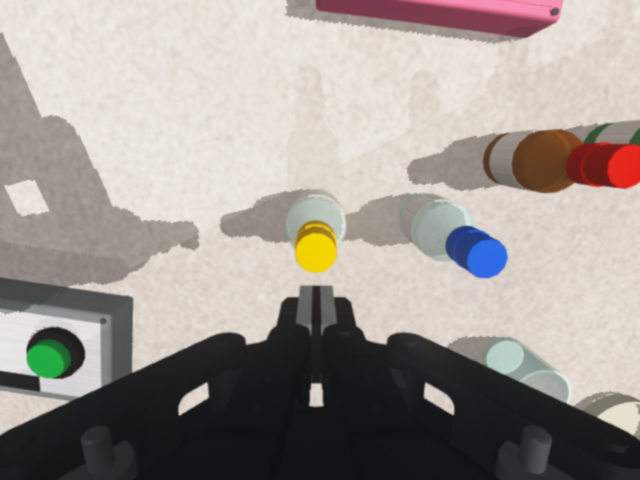

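The wrist view shows the yellow cap's top face at (316,252), the blue top at (487,256), the green button top at (48,358), and the fingertips at (316,287). I cast these to their heights.

```bash
python3 - <<'E'
from m import *
c=fix(load('w2'))
for n,p,z in [('y',(316,252),150),('b',(487,256),150),('g',(48,358),73),('tip',(316,287),231)]: print(n,at(c,*p,z).round(1))
E
```

```text
y [493.8  51.7 150. ]
b [527.9 156.2 150. ]
g [ 542.6 -228.1   73. ]
tip [485.9  54.  231. ]
```

Yellow agrees at about (495.5, 52). I descend to z≈175 and hold for more than 2 s.

Request:
send_rows([
  [[0,0,-0.01,0,0,0],[-0.001,0,-0.022,0,0,0],[-0.001,0,-0.034,0,0,0],[-0.001,0,-0.045,0,0,0],[-0.001,0,-0.053,0,0,0],[-0.001,0,-0.056,0,0,0],[-0.001,0,-0.056,0,0,0],[-0.001,0,-0.056,0,0,0]],
])

```text
clock: 2.6
tcp_pos: [495.8, 52.2, 175.6]
tcp_rot: [180.0, 0.0, 163.4]
force: [-0.6, 0.6, 0.7]
opening: -0.2
finger_force: 0.0
```

```bash
python3 - <<'E'
from m import *
a=snap('wrist','w3')['color'];b=snap('side','s3')['color']
cv2.imwrite('pics/c3.png',np.hstack([cv2.resize(a[150:390,180:500],(400,300)),cv2.resize(b[130:280,200:400],(400,300))])[:,:,::-1])
print(bot.get_obs()['tcp_pos'])
E
```

```text
[495.7658294   52.21227861 175.72375321]
```

View pics/c3.png

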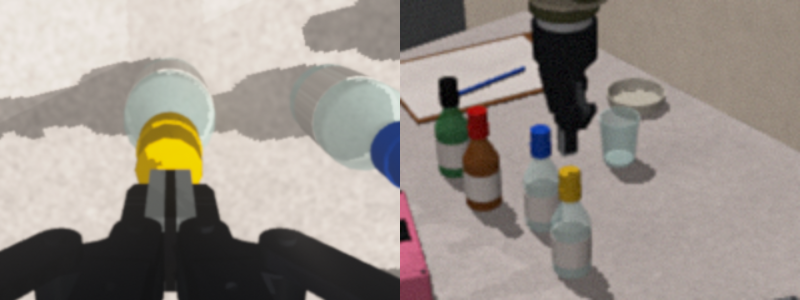

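The fingertips are centred over the yellow cap, with a clear gap in the side view (tip at (568,152), cap top at (569,169) in the crop). Hold.

Request:
send_rows([
  [[0,0,0,0,0,0],[0,0,0,0,0,0],[0,0,0,0,0,0],[0,0,0,0,0,0],[0,0,0,0,0,0],[0,0,0,0,0,0],[0,0,0,0,0,0],[0,0,0,0,0,0]],
])

```text
clock: 3.5
tcp_pos: [495.5, 52.3, 175.3]
tcp_rot: [180.0, 0.0, 163.5]
force: [-1.1, 0.1, 0.5]
opening: -0.0
finger_force: 0.0
```

Request:
send_rows([
  [[0,0,0,0,0,0],[0,0,0,0,0,0],[0,0,0,0,0,0],[0,0,0,0,0,0],[0,0,0,0,0,0],[0,0,0,0,0,0],[0,0,0,0,0,0],[0,0,0,0,0,0]],
])

```text
clock: 4.3
tcp_pos: [495.5, 52.3, 175.3]
tcp_rot: [180.0, 0.0, 163.5]
force: [-0.6, 0.0, -0.2]
opening: 0.0
finger_force: 0.0
```

Request:
send_rows([
  [[0,0,0,0,0,0],[0,0,0,0,0,0],[0,0,0,0,0,0],[0,0,0,0,0,0],[0,0,0,0,0,0],[0,0,0,0,0,0],[0,0,0,0,0,0],[0,0,0,0,0,0]],
])

```text
clock: 5.1
tcp_pos: [495.5, 52.2, 175.3]
tcp_rot: [-180.0, 0.0, 163.5]
force: [0.8, 0.7, -0.5]
opening: 0.1
finger_force: 0.0
```

Request:
send_rows([
  [[0,0,0.015,0,0,0],[0.003,0.01,0.035,0,0,0],[0.01,0.03,0.045,0,0,0],[0.019,0.055,0.045,0,0,0],[0.027,0.08,0.045,0,0,0],[0.033,0.097,0.045,0,0,0],[0.036,0.106,0.045,0,0,0],[0.036,0.106,0.045,0,0,0]],
])

```text
clock: 5.9
tcp_pos: [531.6, 158.8, 220.1]
tcp_rot: [-180.0, -0.0, 163.5]
force: [-0.8, 0.4, 0.1]
opening: -0.0
finger_force: 0.0
```

```bash
python3 - <<'E'
from m import *
c=fix(snap('wrist','w4')); print(bot.get_obs()['tcp_pos'],blob(c,'blue',316,255,60))
h=cv2.cvtColor(c['color'],cv2.COLOR_RGB2HSV);m=cv2.inRange(h,(105,140,60),(128,255,255))
print(h[230:290:5,316,2],[np.ptp(np.where(m[r])[0]) if m[r].any() else 0 for r in range(200,300,8)])
cv2.imwrite('pics/c4.png',c['color'][150:390,180:500,::-1])
E
```

```text
[531.43613121 158.10376936 220.11521346] (array([313.17910448, 252.3315565 ]), array([ 292,  226,   43,   54, 1876], dtype=int32))
[202 134 228 230 230 229 229 229 229 229 215 159] [0, 0, 0, 0, np.int64(29), np.int64(37), np.int64(42), np.int64(42), np.int64(40), np.int64(31), 0, 0, 0]
```

View pics/c4.png

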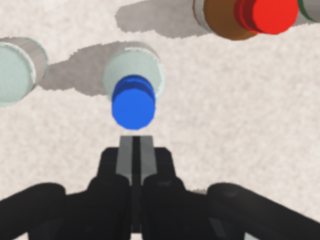

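The blue cap's top face is at about (313,259), roughly 1–2 mm left of centre. I shift 1 mm, descend and hold.

Request:
send_rows([
  [[0,-0.001,-0.008,0,0,0],[0,-0.001,-0.02,0,0,0],[0,-0.001,-0.032,0,0,0],[0,-0.001,-0.041,0,0,0],[0,-0.001,-0.045,0,0,0],[0,-0.001,-0.045,0,0,0],[0,-0.001,-0.045,0,0,0],[0,-0.001,-0.045,0,0,0]],
])

```text
clock: 6.75
tcp_pos: [531.8, 157.3, 175.8]
tcp_rot: [180.0, 0.1, 163.5]
force: [-0.2, -0.8, -0.0]
opening: -0.0
finger_force: 0.0
```

Request:
send_rows([
  [[0,0,0,0,0,0],[0,0,0,0,0,0],[0,0,0,0,0,0],[0,0,0,0,0,0],[0,0,0,0,0,0],[0,0,0,0,0,0],[0,0,0,0,0,0],[0,0,0,0,0,0]],
])

```text
clock: 7.55
tcp_pos: [531.5, 157.3, 175.3]
tcp_rot: [-180.0, 0.0, 163.5]
force: [-0.1, -0.6, -0.5]
opening: -0.1
finger_force: 0.0
```

Request:
send_rows([
  [[0,0,0,0,0,0],[0,0,0,0,0,0],[0,0,0,0,0,0],[0,0,0,0,0,0],[0,0,0,0,0,0],[0,0,0,0,0,0],[0,0,0,0,0,0],[0,0,0,0,0,0]],
])

```text
clock: 8.35
tcp_pos: [531.5, 157.2, 175.3]
tcp_rot: [180.0, 0.0, 163.4]
force: [0.2, -0.6, 0.7]
opening: 0.2
finger_force: 0.0
```

Request:
send_rows([
  [[0,0,0,0,0,0],[0,0,0,0,0,0],[0,0,0,0,0,0],[0,0,0,0,0,0],[0,0,0,0,0,0],[0,0,0,0,0,0],[0,0,0,0,0,0],[0,0,0,0,0,0]],
])

```text
clock: 9.15
tcp_pos: [531.5, 157.2, 175.3]
tcp_rot: [-180.0, -0.0, 163.5]
force: [0.1, 0.5, 0.1]
opening: -0.2
finger_force: 0.0
```

Request:
send_rows([
  [[0,0,0.02,0,0,0],[0,-0.005,0.045,0,0,0],[0.002,-0.025,0.06,0,0,0],[0.004,-0.06,0.06,0,0,0],[0.006,-0.1,0.06,0,0,0],[0.008,-0.14,0.06,0,0,0],[0.01,-0.18,0.06,0,0,0],[0.011,-0.22,0.06,0,0,0]],
])

```text
clock: 9.95
tcp_pos: [542.4, -64.3, 235.4]
tcp_rot: [180.0, 0.0, 163.5]
force: [-0.3, -0.3, 0.5]
opening: -0.0
finger_force: 0.0
```

Request:
send_rows([
  [[0.001,-0.04,0,0,0,0],[0.002,-0.08,0,0,0,0],[0.003,-0.115,-0.01,0,0,0],[0.004,-0.145,-0.03,0,0,0],[0.004,-0.163,-0.055,0,0,0],[0.004,-0.17,-0.075,0,0,0],[0.004,-0.17,-0.08,0,0,0],[0.004,-0.17,-0.08,0,0,0]],
])

```text
clock: 10.75
tcp_pos: [546.4, -232.3, 155.1]
tcp_rot: [180.0, -0.1, 163.5]
force: [-0.6, -0.3, 0.4]
opening: -0.2
finger_force: 0.0
```

```bash
python3 - <<'E'
from m import *
c=fix(snap('wrist','w5')); print(bot.get_obs()['tcp_pos'])
h=cv2.cvtColor(c['color'],cv2.COLOR_RGB2HSV);m=cv2.inRange(h,(50,120,50),(85,255,255))
n,l,s,ce=cv2.connectedComponentsWithStats(m)
for i in np.argsort(-s[1:,4])[:2]+1: print(ce[i],s[i],at(c,*ce[i],71).round(1))
cv2.imwrite('pics/w5b.png',c['color'][:,:,::-1])
E
```

```text
[ 546.84725145 -232.35947126  156.08604808]
[312.10455058 253.43249342] [ 284  224   58   59 2659] [ 544.9 -235.3   71. ]
```

View pics/w5b.png

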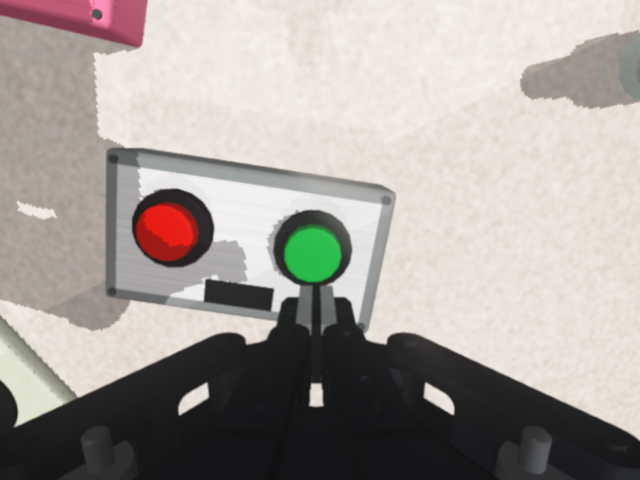

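The wrist view shows the grey console, with the green button at (312,253), casting to about (545.5,-235), and red well away at (168,232). I correct by 1–2 mm and go down to just above it.

Request:
send_rows([
  [[-0.001,-0.002,-0.015,0,0,0],[-0.001,-0.002,-0.035,0,0,0],[-0.001,-0.002,-0.055,0,0,0],[-0.001,-0.002,-0.068,0,0,0],[-0.001,-0.002,-0.075,0,0,0],[-0.001,-0.002,-0.077,0,0,0],[-0.001,-0.002,-0.077,0,0,0]],
])

```text
clock: 11.5
tcp_pos: [545.9, -234.8, 79.0]
tcp_rot: [-180.0, 0.1, 163.5]
force: [0.9, -0.0, 0.4]
opening: -0.2
finger_force: 0.0
```

Request:
send_rows([
  [[0,0,-0.003,0,0,0],[0,0,-0.006,0,0,0],[0,0,-0.008,0,0,0],[0,0,-0.01,0,0,0],[0,0,-0.011,0,0,0],[0,0,-0.012,0,0,0],[0,0,-0.012,0,0,0],[0,0,-0.012,0,0,0]],
])

```text
clock: 12.3
tcp_pos: [545.8, -234.9, 66.6]
tcp_rot: [-180.0, 0.0, 163.5]
force: [0.3, 0.0, 4.5]
opening: 0.2
finger_force: 2.3
```

4.5 N means it is nearly bottomed. I press a little further until the force rises sharply.

Request:
send_rows([
  [[0,0,-0.001,0,0,0],[0,0,-0.0015,0,0,0],[0,0,-0.0015,0,0,0],[0,0,-0.0015,0,0,0]],
])

```text
clock: 12.7
tcp_pos: [545.8, -235.0, 65.9]
tcp_rot: [-180.0, 0.1, 163.5]
force: [-1.3, 0.7, 13.0]
opening: 0.2
finger_force: 6.2
```

The force jumped to 13 N at z≈66, so the button is fully down. Release and lift clear.

Request:
send_rows([
  [[0,0,0.004,0,0,0],[0,0,0.012,0,0,0],[0,0,0.03,0,0,0],[0,0,0.06,0,0,0],[0,0,0.09,0,0,0],[0,0,0.11,0,0,0],[0,0,0.11,0,0,0],[0,0,0.11,0,0,0]],
])

```text
clock: 13.5
tcp_pos: [545.1, -234.4, 173.9]
tcp_rot: [180.0, -0.1, 163.5]
force: [-0.3, -0.5, -0.0]
opening: -0.3
finger_force: 0.0
```

```bash
python3 - <<'E'
from m import *
s=fix(snap('side','s6')); s0=fix(load('side1'))
for n,p in [('yellow',(285,223)),('blue',(270,202)),('red',(239,192)),('green',(382,292)),('red',(400,320))]:
    try: print(n,blob(s0,n,*p)[0].round(1),blob(s,n,*p)[0].round(1))
    except Exception as e: print(n,'hidden')
o=bot.get_obs();print(o['clock'],o['tcp_pos'],o['force'])
E
```

```text
yellow [284.3 221.6] [284.4 221.6]
blue [269.9 200.3] [269.9 200.3]
red [238.2 191. ] [238.2 191. ]
green [382.3 289.2] [382.2 289.5]
red [399.5 317.9] [399.4 318. ]
13.55 [ 544.85716641 -234.32953451  173.31787663] [-0.05670247  0.56651609  0.22572588]
```

View pics/s6.png

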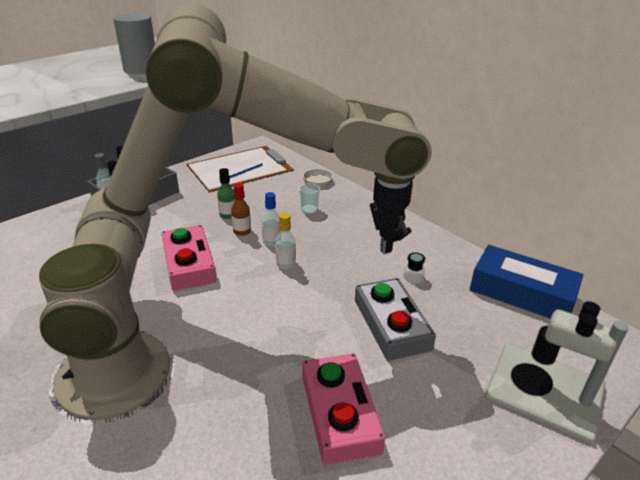

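The side view shows the bottle caps unmoved (yellow at (284,222), blue at (270,200)). The green button is back up at (382,289), and the gripper is clear of everything.

```bash
python3 -c "
from workcell import bot
print(bot.hand_in())"
```

```text
the job is handed in; nothing more can be done
None
```

The fingertips pointed at the yellow cap and then the blue cap, each from about 25 mm above for over 2 s; the green button was then pressed fully down and released, and the job was handed in at about 13.6 s with nothing else touched.

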